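Take the graphite-tube pack off its wire peg and stand it in the kit box

TASK

Take the widest pack (the one with the two columns of graphite tubes) off its wire peg on the spares stand: draw it forward along the wire and lift it over the upturned tip as it slides off, feeling your way lightly, because the tips are bent differently and forcing the hang hole against the wire tears it or bends the peg. Then stand the pack upright in the empty bay of the grey kit box, setting it down gently, and leave the other packs hanging and everything else where it is.

Things in the scene. Friction and masses are not known exactly. Their poses are not given: they have to be found in the camera images.
- stand: Spares stand, fixed: grey perforated steel panel 320 wide, 160 high, 4 thick, on a base plate 8 thick reaching 140 mm out in front. Three chromed wire pegs in a row point out along the stand's -x. Origin on the bench under the panel's front face, mid-width; y along the panel, z up. The pegs are at y = -100, 0 and +100 mm, their wire axis at z = 140 mm.
- knee (a point): Knee of the middle peg, on the wire's axis, 100 mm out from the panel; the others lie 100 mm either way along the stand's y. Wire 5 mm thick: level up to the knee, then a straight upturned tip 30 mm long plus a round end of 2.5 mm. The tip's slope is not measured and varies, 10 to 48 degrees above level. The wire springs about 7 N per mm up or down; the tip bends no further.
- pack: The wanted pack, 0.08 to 0.17 kg, hanging upright on one of the pegs 48 to 68 mm out: clear rigid clamshell 60 wide, 75 high, 16 thick, two columns of dark tubes inside; on top a white hang tab 38 wide, 30 high, 3 thick. Origin = centre of the hang hole; z up, x its thickness, y its width, at the start as the stand's axes. Clamshell top 16 mm and flat bottom 91 mm below the origin.
- grip (a point): On the pack, 20 mm below its origin, mid-width and -thickness: grip it here from above across its 60 mm width, a finger on either side of tab and wire. The hang hole is 14 wide and 12 high, top corners cut 3.5 mm at 45 degrees; the tab ends 14 mm above its centre. At the start the hole's upper edge rests on the wire. The tab bears at most 4 N against the upturned tip, 12 N on the level wire.
- ring_pack: Bystander pack with two rubber rings, same hang tab and height, clamshell 44 wide, 16 thick. Origin and axes as the wanted pack; starts hanging on another peg.
- nozzle_pack: Bystander pack with a brass nozzle, same hang tab and height, clamshell 44 wide, 22 thick. Origin and axes as the wanted pack; starts hanging on another peg.
- kit: Grey open kit box, fixed to the bench, 136 (x) by 94 (y) by 45 high, walls and floor 4 thick, two inner walls across x making three bays, each 40 (x) by 86 (y) inside. The bay at its -x end is empty, the other two hold a vial and a jar. Origin at the centre of the underside.
- bay (a point): Centre of the floor of the empty bay, 4 mm above the bench; axes as the kit box. The pack stands here with its width along y, its origin then 91 mm above this point; walls rise 41 mm above it.
- vial: Bystander: amber vial 26 across, 62 high, upright in the middle bay. Origin at its underside.
- jar: Bystander: white jar 32 across, 50 high, upright in the bay at the +x end. Origin at its underside.
- beaker: Bystander: glass beaker 68 across, 85 high. Origin at its underside.
- reagent: Bystander: amber reagent bottle 68 across, 150 high. Origin at its underside.
- driver: Bystander: screwdriver lying on the bench.
- lamp: Bystander: hollow-cathode lamp 135 long, 38 thick, lying in a black foam-rubber cradle.
There are look-alikes about, which are no part of the job. What is shaped like the pack but green is not meant. Several things have the shape of the kit; the one meant has the colours described above.

How it is judged:
On the way:
1. the pack is off its peg: its hang hole is out beyond the upturned tip and it no longer touches the stand (x of pack in the frame of stand below -0.135 m and height (world z) of pack above 0.12 m and contact force between pack and stand below 0.05 N), for 0.1 s.
At the end, for the whole second after the job is handed in: The wide pack stands on the floor of the kit box's empty bay, its hang hole within 20 mm (x) and 25 mm (y) of the bay's centre line and 82 to 96 mm above the floor, under 0.2 rad from upright, at rest and released; the other two packs still hang within 30 mm of their start (x of pack in the frame of bay between -0.02 and 0.02 m and y of pack in the frame of bay between -0.025 and 0.025 m and z of pack in the frame of bay between 0.082 and 0.096 m and angle between pack's own z axis and vertical below 0.2 rad and angle between the y axis of pack and the y axis of kit, either way round below 0.3 rad and linear speed of pack below 0.02 m/s and distance of each of ring_pack, nozzle_pack from where it was at the start of the episode below 0.03 m); the robot touches nothing.
It fails at once if the pack is forced against the upturned tip with more than 4 N (contact force between pack and stand above 4 N and x of pack in the frame of stand below -0.095 m).
It fails at once if the pack is forced against its peg or the stand with more than 12 N (contact force between pack and stand above 12 N).
It fails at once if the hand or arm pushes the stand or a peg with more than 15 N (contact force between any of the fingers, the arm and stand above 15 N).
It fails at once if the pack is knocked or pressed into the kit box with more than 40 N (contact force between pack and kit above 40 N).
It fails at once if another pack, or a bystander on the bench or in the kit box, is moved more than 30 mm (distance of any of ring_pack, nozzle_pack, vial, jar, beaker, reagent, driver, lamp from where it was at the start of the episode above 0.03 m).
It also fails if it takes over 72 s, if anything falls off the work surface, if the arm or the gripper's body presses on something with over 40 N, if the wrist force passes 120 N, or if a joint passes its speed limit or range.

ROBOT

A 7-joint arm with a two-finger parallel gripper is mounted at the origin on the work surface. World frame = base frame: x ahead of the robot, y to its left, z up, the work surface at z = 0. Lengths are in m, angles in rad, forces in N, time in s.
With the tool pointing down it reaches from about 0.4 to 0.925 m from the base axis. Payload 5.6 kg.
Tool frame: the origin (TCP) lies at the very end of the fingers, on their centre line; the grasp point (between the pads) lies arm.tcp_to_grasp behind it (arm.tcp_to_grasp is the distance from the TCP to the grasp point, in m); z points along the fingers, y is the line along which they close (so a half turn about z gives the same grasp; the last joint's range is limited). The gripper opens to 85 mm and grips with 20 to 120 N. Pads are 22 mm wide; open, the fingers measure 114 mm over their backs; the gripper's body (76 mm by 85 mm) begins 54 mm behind the grasp point. The pads swing forward as they close: fully open they stand 13 mm farther back than shut.
Start: joints at [1.248, 0.468, -0.012, 1.603, 0.006, 1.071, -0.056], TCP at [0.179, -0.625, 0.203] pointing down, gripper open.
Joint ranges: [-2.53, 2.53], [-0.31, 2.02], [-1.57, 1.55], [0.28, 2.44], [-1.29, 4.43], [0.15, 1.84], [-2.92, 2.92]. Speed limits (rad/s): [2.57, 2.57, 3.14, 3.14, 3.14, 3.14, 3.14].

INTERFACE

Orientations are given as a unit quaternion [w, x, y, z].
In Python, from rig import arm gives the robot as it stands.
- The arm moves only by the shell command python3 -m creep 'ROWS' [OPENING]. ROWS is JSON, a list of rows, each a list of 2 entries, a list of its own where there are three numbers: the shift along the tool's x, y, z in cm, then the turn, a rotation vector about the tool's x, y, z in rad. In form: [[[tx, ty, tz], [rx, ry, rz]], ...]. A call has 1 to 12 rows; each row is the pose to reach, as a shift and turn from the pose commanded when the call began, along the tool's axes at that moment; what a row does not reach only later rows make up. A row lasts 1/8 s, in which the tool goes at most 62.5 mm and 10.7 degrees, less where a joint would pass 70% of its speed; a pose out of reach is approached as far as the arm can. A call with a gripper value outside its range is refused whole. OPENING is the closure, from 0 (fully open) to 1 (shut), set as the call begins (- or left out, the last holds). The fingers move at their own pace and stop on an object; the grip force is fixed at half the most. Time passes only in rows, so rows that repeat a pose let the fingers close. It gives the time, the measured TCP pose, the force, the opening and the grip force at its end, in the units of the state.
- arm.get_obs(): the state, without advancing time (a new reading comes with each control period).
- arm.grab_frame(name): name is "scene" or "top" or "wrist"; returns the picture (400x640x3 uint8, red, green, blue); there is no depth.
- arm.camera_info(name): a dict with "fx", "fy", "cx", "cy" (pixels), "rvec" (rotation vector, rad) and "tvec" (3), from world to camera coordinates, as OpenCV has them. Camera axes: x right, y down, z forward; pixel columns grow to the right and rows downward; lengths in m; the calibration is good to about 2 mm. A picture is of the moment at which its call begins: read the wrist's pose just before it. camera_info takes no time and is no camera call; for the wrist camera it gives the pose at the moment of the call.
- arm.close_job(): hands the job in; it is judged then, once.
The state is a dict: "t": time; "qpos": joint angles; "qvel": joint speeds; "effort": joint torques, N m; "eef_pos": TCP position; "eef_rot": TCP orientation; "contact_force": force on the tool from outside, world axes, zero at the start; "torque": the same for the moment, N m; "gripper_width": opening from 0.0 (shut) to 1.0 (fully open); "grip_force": force on a finger pad.
Only numpy, scipy, OpenCV 4.12 (cv2) and the standard library are available. Lean on these libraries where they do the work, as an engineer would, in place of code of your own. Each camera call takes 0.05 s, during which the arm holds its last target. There are 200 camera calls.

## Working session

There is one attempt and no reset: what is moved stays moved. The work goes in short steps, Python scripts to look and compute and a shell command to move; the robot and the scene stay as the last step left them, time stands still between calls to the robot, and variables do not carry over. Pictures are saved under pics/ and viewed, at most 10 in all, crops included, and the job is handed in when it is done.

```bash
mkdir -p pics; ls
python3 - <<'E'
from rig import arm
import cv2,numpy as np
for n in("scene","top"):
    im=arm.grab_frame(n); cv2.imwrite(f"pics/{n}0.png",im[:,:,::-1]); i=arm.camera_info(n); print(n,i)
o=arm.get_obs(); print(o, arm.tcp_to_grasp)
E
```

```text
pics
scene {'fx': 365.7987838036278, 'fy': 365.7987838036278, 'cx': 323.2155750028774, 'cy': 201.35199266662292, 'rvec': array([ 1.15645551,  2.32844368, -0.97266684]), 'tvec': array([ 0.33689465, -0.16923666,  1.28562335])}
top {'fx': 480.5176637375666, 'fy': 480.5176637375666, 'cx': 322.7371320654269, 'cy': 213.21505433983774, 'rvec': array([ 2.15244813, -2.10750735,  0.19499606]), 'tvec': array([-0.05100222,  0.49349115,  1.25351371])}
{'t': 0.1, 'qpos': array([ 1.2480175 ,  0.46829799, -0.01159847,  1.6035158 ,  0.00598317,
        1.07139115, -0.05630967]), 'qvel': array([ 0.00173114, -0.0018649 , -0.00039408, -0.00368044,  0.00091959,
        0.00021208, -0.0001758 ]), 'effort': array([ 9.80793557e-04, -5.33520162e+01,  2.13949266e-02, -2.51966965e+01,
        1.14537563e-02,  4.27805877e-03, -3.19069818e-05]), 'eef_pos': array([ 0.1792815 , -0.6242294 ,  0.20203435]), 'eef_rot': array([-7.72468961e-04,  9.90237119e-01,  1.39390908e-01, -1.60027304e-04]), 'contact_force': array([-0.16381676,  0.65084718,  0.07923908]), 'torque': array([-0.02527449, -0.02984025, -0.00446633]), 'grip_force': 0.0, 'gripper_width': 0.9956778606873502} 0.0187
```

View pics/scene0.png

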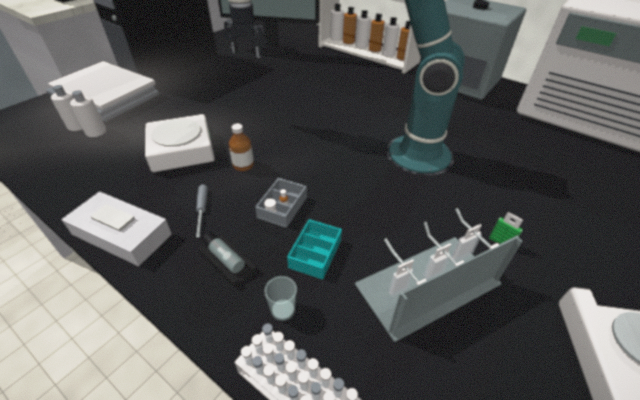

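View pics/top0.png

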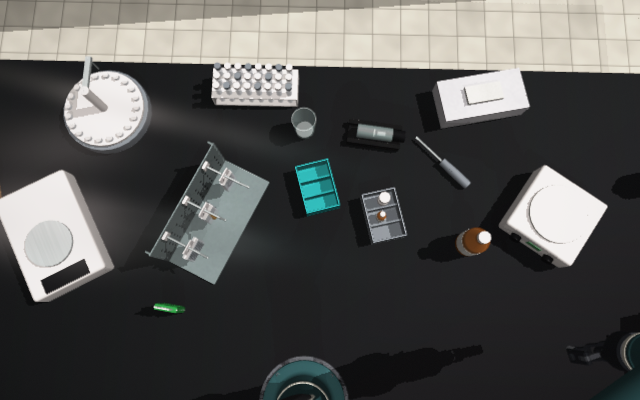

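The scene view shows the grey stand with three packs at about (430,265), the grey kit at (282,200), and a teal look-alike at (315,248). A green pack-shaped decoy is at (505,230). In the top view, the packs are at (228,178), (208,211) and (190,247). The grey kit is at (384,215) and the teal one at (317,187). The grey kit fits the description. Next is an enlarged crop to tell the packs apart.

```bash
cat > h.py <<'E'
import numpy as np,cv2
from rig import arm
from scipy.spatial.transform import Rotation as R
def ray(n,u,v,i=None):
    i=i or arm.camera_info(n); M=R.from_rotvec(i['rvec']).as_matrix(); t=np.array(i['tvec'])
    return -M.T@t, M.T@np.array([(u-i['cx'])/i['fx'],(v-i['cy'])/i['fy'],1])
def onz(n,u,v,z,i=None):
    c,d=ray(n,u,v,i); return c+d*(z-c[2])/d[2]
def proj(n,P,i=None):
    i=i or arm.camera_info(n); return cv2.projectPoints(np.array(P,float).reshape(-1,1,3),i['rvec'],i['tvec'],np.array([[i['fx'],0,i['cx']],[0,i['fy'],i['cy']],[0,0,1.]]),None)[0][:,0]
def quat(o): w,x,y,z=o['eef_rot']; return R.from_quat([x,y,z,w])
E
python3 - <<'E'
import cv2,numpy as np
t=cv2.imread("pics/top0.png");s=cv2.imread("pics/scene0.png")
o=np.zeros((600,800,3),np.uint8)
o[:,:540]=cv2.resize(t[138:288,143:278],(540,600),interpolation=cv2.INTER_CUBIC)
o[:280,560:800]=cv2.resize(t[180:250,354:414],(240,280),interpolation=cv2.INTER_CUBIC)
o[290:590,548:800]=cv2.resize(s[205:305,380:464],(252,300),interpolation=cv2.INTER_CUBIC)
cv2.imwrite("pics/crop1.png",o)
E
```

```text
(no output)
```

View pics/crop1.png

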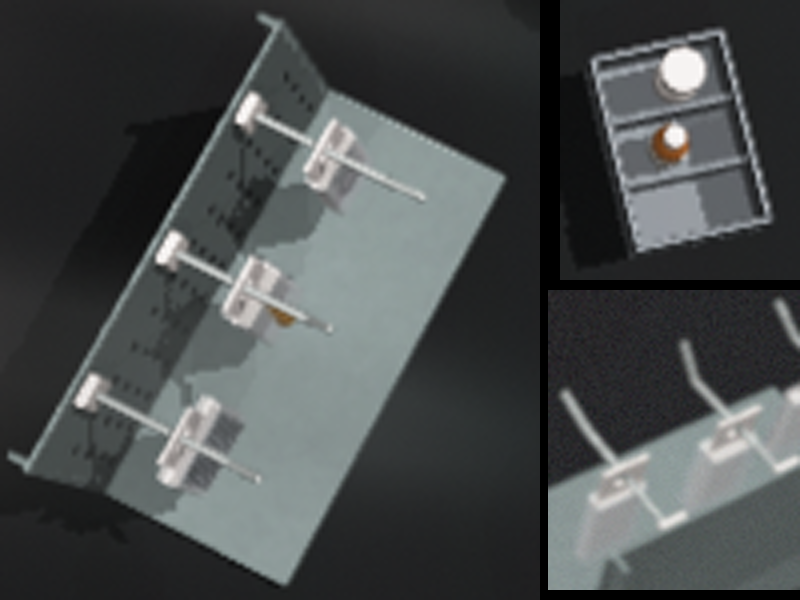

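In the crop, the pack at crop (203,443), top pixel (194,249), has the widest clamshell and shows two dark columns. The middle one shows brass and is the nozzle pack. The upper one is narrow and is the ring pack. The grey kit's empty bay is the lowest one, at top pixel about (388,231). Now I'll compute poses.

```bash
cat >> h.py <<'E'
def fit2d(L,W):
    L=np.array(L,float);W=np.array(W)[:,:2];l=L-L.mean(0);w=W-W.mean(0)
    a=np.arctan2((l[:,0]*w[:,1]-l[:,1]*w[:,0]).sum(),(l*w).sum())
    M=np.array([[np.cos(a),-np.sin(a)],[np.sin(a),np.cos(a)]]);t=W.mean(0)-M@L.mean(0)
    return a,M,t,np.linalg.norm(L@M.T+t-W,axis=1)
E
python3 - <<'E'
from h import *
np.set_printoptions(precision=4,suppress=True)
c=lambda u,v:(u/4+142.6,v/4+137.6)
W=[onz("top",*c(505,178),.008),onz("top",*c(287,585),.008),onz("top",*c(281,24),.16),onz("top",*c(27,468),.16)]
a,M,t,r=fit2d([[-.14,-.16],[-.14,.16],[0,-.16],[0,.16]],W);print("stand",a,t,r)
for u,v in((203,443),(190,440)):
  p=onz("top",*c(u,v),.145)[:2];print("pack stand-frame",M.T@(p-t),p)
tip=onz("top",*c(257,480),.15)[:2];print("tip",M.T@(tip-t))
print("knee",M@[-.1,.1]+t, M@[-.14,.1]+t)
k=lambda u,v:((u-560)/4+353.6,v/4+179.6)
W=[onz("top",*k(*q),.045) for q in((592,60),(722,32),(770,220),(635,252))]
a,M,t,r=fit2d([[.068,.047],[.068,-.047],[-.068,-.047],[-.068,.047]],W);print("kit",a,t,r,"bay",M@[-.044,0]+t)
i=arm.camera_info("wrist");o=arm.get_obs();q=quat(o).as_matrix();M=R.from_rotvec(i['rvec']).as_matrix();cc=-M.T@i['tvec']
print("wristcam in tool",q.T@(cc-o['eef_pos']),"axes",q.T@M.T,i['fx']);print(q)
E
```

```text
stand 1.1252142305902975 [0.5042 0.3073] [0.0018 0.0022 0.0033 0.0033]
pack stand-frame [-0.0819  0.0964] [0.3819 0.275 ]
pack stand-frame [-0.0738  0.0983] [0.3836 0.283 ]
tip [-0.1237  0.1012]
knee [0.3708 0.2602] [0.3536 0.2241]
kit 0.23593766732741828 [ 0.494  -0.2047] [0.0023 0.0017 0.0024 0.0006] bay [ 0.4512 -0.215 ]
wristcam in tool [ 0.0714 -0.     -0.1707] axes [[-0.0007 -0.9607 -0.2775]
 [ 1.     -0.0009  0.0006]
 [-0.0008 -0.2775  0.9607]] 314.40995988080414
[[ 0.9611  0.2761 -0.0005]
 [ 0.2761 -0.9611  0.0015]
 [-0.0001 -0.0016 -1.    ]]
```

```bash
cat >> h.py <<'E'
def shift(P,yaw,o=None,tilt=None):
    """world TCP target + yaw of tool x (tool down) -> cm shift, rotvec in tool axes from measured pose"""
    o=o or arm.get_obs(); q=quat(o); c,s=np.cos(yaw),np.sin(yaw)
    T=R.from_matrix(np.array([[c,s,0],[s,-c,0],[0,0,-1]]))
    return np.round(q.inv().apply(np.array(P)-o['eef_pos'])*100,2), np.round((q.inv()*T).as_rotvec(),3)
E
python3 - <<'E'
from h import *
for P,y in(((.45,-.40,.36),.279),((.5,-.05,.36),.7),((.386,.292,.27),1.125)): print(shift(P,y))
E
```

```text
(array([ 32.21, -14.1 , -15.78]), array([-0.002,  0.   ,  0.001]))
(array([ 46.68, -46.36, -15.73]), array([-0.002, -0.   , -0.42 ]))
(array([ 45.16, -82.37,  -6.67]), array([-0.002, -0.001, -0.845]))
```

```bash
python3 -m creep '[[[5,-2,-6],[0,0,0]],[[9,-4,-10],[0,0,0]],[[14,-6,-13],[0,0,0]],[[19,-8,-15.8],[0,0,0]],[[25,-10.5,-15.8],[0,0,0]],[[31,-13,-15.8],[0,0,0]],[[33.5,-18,-15.8],[0,0,-0.07]],[[36,-23.5,-15.8],[0,0,-0.14]],[[39,-29,-15.8],[0,0,-0.21]],[[41.5,-34.5,-15.8],[0,0,-0.28]],[[44,-40,-15.8],[0,0,-0.35]],[[46.5,-45.5,-15.8],[0,0,-0.42]]]' 0
python3 - <<'E'
from h import *
for P,y in(((.386,.292,.27),1.125),): print(shift(P,y))
E
```

```text
t: 1.6
eef_pos: [0.5005, -0.057, 0.3607]
eef_rot: [0.0, 0.939, 0.344, -0.0]
contact_force: [0.9, -1.1, 0.0]
gripper_width: 0.999
grip_force: 0.0
(array([ 13.79, -34.04,   9.07]), array([ 0.   ,  0.   , -0.423]))
```

```bash
python3 -m creep '[[[2.3,-5.6,0],[0,0,-0.07]],[[4.6,-11.2,0],[0,0,-0.14]],[[6.9,-16.8,1],[0,0,-0.21]],[[9.2,-22.4,3],[0,0,-0.28]],[[11.5,-28,5],[0,0,-0.35]],[[12.8,-31.5,7],[0,0,-0.42]],[[13.8,-34,9.1],[0,0,-0.423]],[[13.8,-34,9.1],[0,0,-0.423]],[[13.8,-34,9.1],[0,0,-0.423]]]'
python3 - <<'E'
from h import *
i=arm.camera_info("wrist");im=arm.grab_frame("wrist");cv2.imwrite("pics/w1.png",im[:,:,::-1])
import pickle;pickle.dump(i,open("w1.pkl","wb"))
E
```

```text
t: 2.72
eef_pos: [0.3879, 0.2892, 0.2701]
eef_rot: [0.0, 0.847, 0.532, -0.0]
contact_force: [-0.2, -0.7, 0.9]
gripper_width: 1.0
grip_force: 0.0
```

View pics/w1.png

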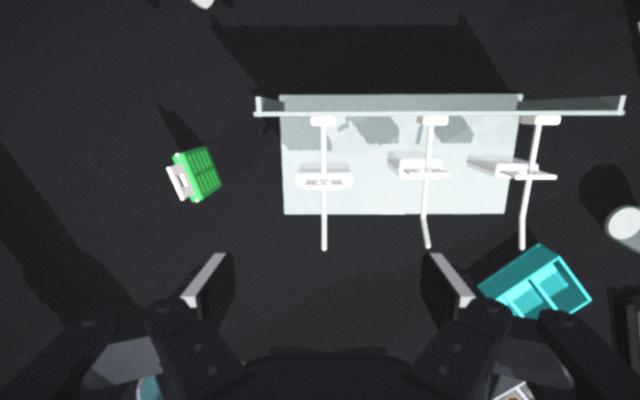

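The wrist view shows the wanted peg on the left: its root is at (322,121), the pack at (324,180) and the tip at (324,248). The neighbouring pegs are at columns 425 and 525, and the green decoy is at (195,175). I'll enlarge the pack for its exact position.

Run:
```python
import cv2
im=cv2.imread("pics/w1.png");cv2.imwrite("pics/w1c.png",cv2.resize(im[100:260,250:390],(525,600),interpolation=cv2.INTER_CUBIC))
```

```text
(no output)
```

View pics/w1c.png

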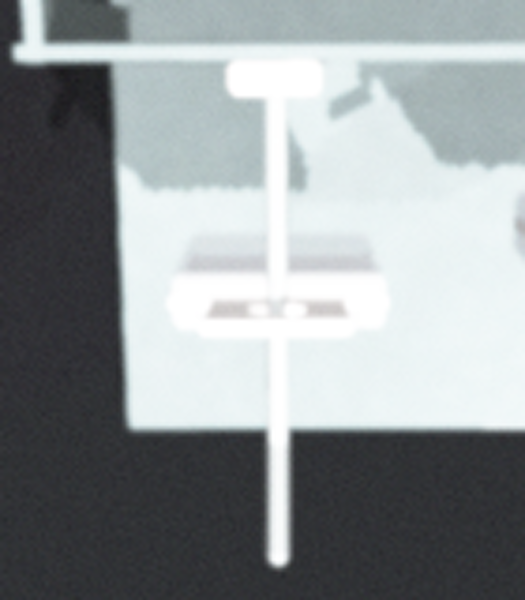

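The crop shows the clamshell top spanning columns 168–388 at rows 272–330. The tab's top edge is at (280,331), and the wire runs straight from (276,97) to the tip at (278,566).

Run:
```python
from h import *
import pickle
i=pickle.load(open("w1.pkl","rb"));c=lambda u,v:(u/3.75+249.6,v/3.75+99.6)
g=lambda u,v,z:onz("wrist",*c(u,v),z,i)
tab=g(280,331,.1505);w0=g(276,110,.1425);w1=g(278,400,.1425)
d=(w0-w1)[:2];print("peg yaw",np.arctan2(d[1],d[0]))
print("tab",tab,"clam ends",g(168,300,.1205),g(388,300,.1205))
e=[g(20,52,.16),g(520,52,.16)];dd=(e[1]-e[0])[:2];yaw=np.arctan2(dd[1],dd[0])+np.pi/2;print("panel yaw",yaw,"or",yaw-np.pi)
n=np.array([np.cos(1.125),np.sin(1.125)]);print("x in stand",(tab[:2]-e[0][:2])@n,(tab[:2]-e[1][:2])@n)
for z in(.14,.15,.16,.166): print("tip",z,(g(278,562,z)[:2]-e[0][:2])@n)
for Z in(.17,.0978): print(Z,shift([*tab[:2],Z],1.125))
```

```text
peg yaw 1.12447195156209
tab [0.3862287  0.29062669 0.1505    ] clam ends [0.35871199 0.30562313 0.1205    ] [0.41362357 0.27910833 0.1205    ]
panel yaw 1.1211203082263679 or -2.0204723453634252
x in stand -0.06831171956658551 -0.06786695178045778
tip 0.14 -0.13684932578795528
tip 0.15 -0.1322240547227946
tip 0.16 -0.12759878365763394
tip 0.166 -0.12482362101853753
0.17 (array([ 0.05, -0.26, 10.03]), array([ 0.001, -0.   , -0.004]))
0.0978 (array([ 0.05, -0.27, 17.25]), array([ 0.001, -0.   , -0.004]))
```

```bash
python3 -m creep '[[[0.05,-0.25,4],[0,0,0]],[[0.05,-0.25,8],[0,0,0]],[[0.05,-0.25,11],[0,0,0]],[[0.05,-0.25,13],[0,0,0]],[[0.05,-0.25,14.5],[0,0,0]],[[0.05,-0.25,16],[0,0,0]],[[0.05,-0.25,17],[0,0,0]],[[0.05,-0.25,17.5],[0,0,0]],[[0.05,-0.25,17.5],[0,0,0]],[[0.05,-0.25,17.5],[0,0,0]]]' 0
python3 - <<'E'
from h import *
im=arm.grab_frame("wrist");cv2.imwrite("pics/w2.png",im[:,:,::-1]); o=arm.get_obs();print(o['eef_pos'],o['contact_force'],shift([.3862,.2912,.095],1.125))
E
```

```text
t: 4.03
eef_pos: [0.3856, 0.2918, 0.0953]
eef_rot: [0.0, 0.847, 0.532, 0.0]
contact_force: [0.8, 0.3, 0.1]
gripper_width: 0.998
grip_force: 0.0
[0.38563906 0.29172803 0.09528692] [ 0.36455546 -0.0444946  -0.16835624] (array([-0.02,  0.07,  0.03]), array([ 0.001, -0.001, -0.002]))
```

View pics/w2.png

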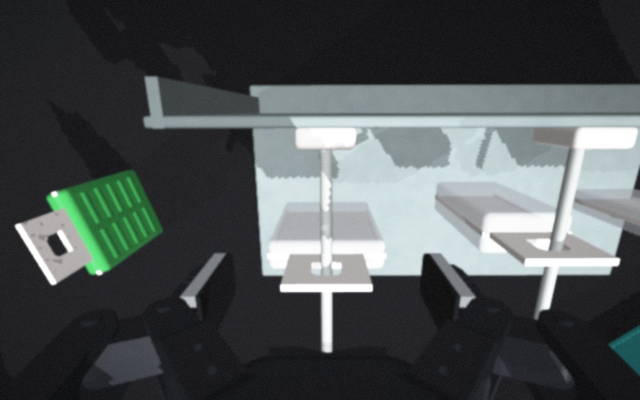

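The fingertips, at (230,255) and (425,255), sit evenly either side of the clamshell, columns 268–385. I'll close now.

```bash
python3 -m creep '[[[0,0,0],[0,0,0]],[[0,0,0],[0,0,0]],[[0,0,0],[0,0,0]],[[0,0,0],[0,0,0]],[[0,0,0],[0,0,0]],[[0,0,0],[0,0,0]],[[0,0,0],[0,0,0]],[[0,0,0],[0,0,0]]]' 1; python3 -m creep '[[[0,0,0],[0,0,0]],[[0,0,0],[0,0,0]],[[0,0,0],[0,0,0]],[[0,0,0],[0,0,0]]]'
```

```text
t: 5.08
eef_pos: [0.3855, 0.2917, 0.095]
eef_rot: [-0.0, 0.847, 0.532, 0.0]
contact_force: [0.3, 0.3, 2.9]
gripper_width: 0.415
grip_force: 59.5
t: 5.58
eef_pos: [0.3855, 0.2916, 0.0949]
eef_rot: [-0.0, 0.847, 0.532, 0.0]
contact_force: [1.7, 1.1, 3.9]
gripper_width: 0.418
grip_force: 59.6
```

Run:
```python
from h import *
im=arm.grab_frame("wrist");cv2.imwrite("pics/w3.png",im[:,:,::-1])
```

```text
(no output)
```

View pics/w3.png

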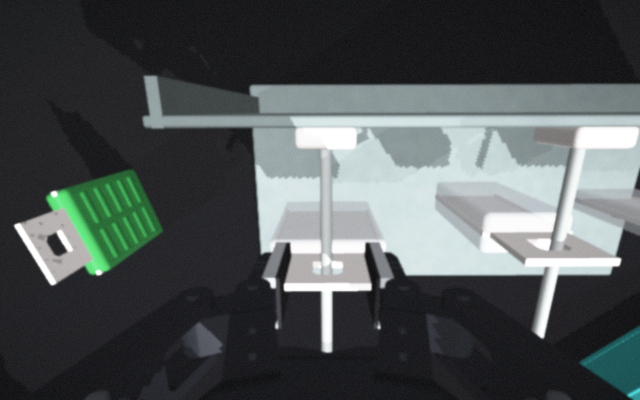

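The fingers may be closing on the tab rather than the clamshell: the opening is 0.42 where I expected about 0.7. I'll check with enlarged crops from several cameras.

Run:
```python
from h import *
w=cv2.imread("pics/w3.png");s=arm.grab_frame("scene")[:,:,::-1];t=arm.grab_frame("top")[:,:,::-1]
p=proj("scene",[.386,.291,.12])[0].astype(int);q=proj("top",[.386,.291,.12])[0].astype(int);print(p,q)
o=np.zeros((600,800,3),np.uint8)
o[:400,:]=cv2.resize(w[220:340,215:455],(800,400),interpolation=cv2.INTER_CUBIC)
o[400:,:400]=cv2.resize(s[p[1]-22:p[1]+18,p[0]-40:p[0]+40],(400,200),interpolation=cv2.INTER_CUBIC)
o[400:,400:]=cv2.resize(t[q[1]-20:q[1]+20,q[0]-40:q[0]+40],(400,200),interpolation=cv2.INTER_CUBIC)
cv2.imwrite("pics/w3c.png",o)
```

```text
[469 236] [189 247]
```

View pics/w3c.png

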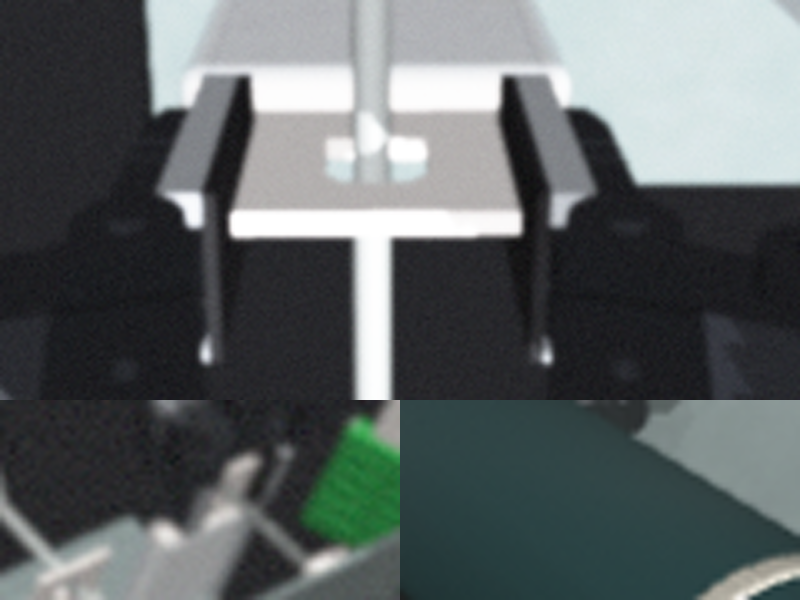

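The pads have closed on the 38 mm tab, and their tips rest on the clamshell shoulders. That is a firm hold over the tab's whole height, and it keeps the gripper body clear of the upturned tip, so I'll keep it. Next I lift in small steps to unload the wire.

```bash
for k in 1 2 3 4; do python3 -m creep '[[[0,0,-0.05],[0,0,0]],[[0,0,-0.1],[0,0,0]],[[0,0,-0.1],[0,0,0]],[[0,0,-0.1],[0,0,0]]]' | grep -E 'eef_pos|contact|grip' | tr '\n' ' '; echo; done
```

```text
eef_pos: [0.3848, 0.291, 0.0955] contact_force: [-0.1, -0.9, 0.2] gripper_width: 0.421 grip_force: 59.8 
eef_pos: [0.3853, 0.2914, 0.0968] contact_force: [-0.1, 0.7, -0.7] gripper_width: 0.422 grip_force: 59.9 
eef_pos: [0.3853, 0.2914, 0.0978] contact_force: [0.0, 0.2, -0.5] gripper_width: 0.42 grip_force: 59.9 
eef_pos: [0.3853, 0.2915, 0.0989] contact_force: [0.2, 0.1, -0.8] gripper_width: 0.416 grip_force: 59.9
```

Run:
```python
from h import *
a=1.125;M=np.array([[np.cos(a),-np.sin(a)],[np.sin(a),np.cos(a)]])
tab=np.array([.3862,.2912]);t=tab-M@[-.068,.1]
S=lambda x,y,z:[*(M@[x,y]+t),z]
for y in(.1,0,-.1):
  for n in("scene","top"):
    print(n,y,"root",proj(n,S(-.01,y,.1425))[0].round(1),"knee",proj(n,S(-.1,y,.14))[0].round(1),[(g,proj(n,S(-.1-.0325*np.cos(np.radians(g)),y,.14+.0325*np.sin(np.radians(g))))[0].round(1).tolist()) for g in(10,20,30,40,48)])
s=cv2.imread("pics/scene0.png")
cv2.imwrite("pics/s0c.png",cv2.resize(s[200:280,400:500],(750,600),interpolation=cv2.INTER_CUBIC))
```

```text
scene 0.1 root [491.2 247.6] knee [462.  221.4] [(10, [453.3, 211.1]), (20, [454.3, 209.9]), (30, [455.6, 209.0]), (40, [457.1, 208.5]), (48, [458.4, 208.4])]
top 0.1 root [166.6 236. ] knee [198.8 252.5] [(10, [209.6, 258.2]), (20, [208.6, 257.7]), (30, [207.3, 257.1]), (40, [205.6, 256.3]), (48, [204.2, 255.6])]
scene 0 root [456.6 264.6] knee [428.6 236.1] [(10, [420.2, 225.0]), (20, [421.1, 223.9]), (30, [422.2, 223.0]), (40, [423.5, 222.6]), (48, [424.7, 222.5])]
top 0 root [186.7 200.6] knee [218.5 216.7] [(10, [229.3, 222.1]), (20, [228.4, 221.5]), (30, [227.2, 220.7]), (40, [225.6, 219.8]), (48, [224.2, 219.0])]
scene -0.1 root [418.7 283.1] knee [392.3 252.1] [(10, [384.3, 240.2]), (20, [385.0, 239.1]), (30, [385.9, 238.3]), (40, [387.1, 237.9]), (48, [388.1, 238.0])]
top -0.1 root [206.2 166.1] knee [237.7 181.9] [(10, [248.5, 187.0]), (20, [247.7, 186.2]), (30, [246.5, 185.3]), (40, [245.1, 184.3]), (48, [243.8, 183.4])]
```

View pics/s0c.png

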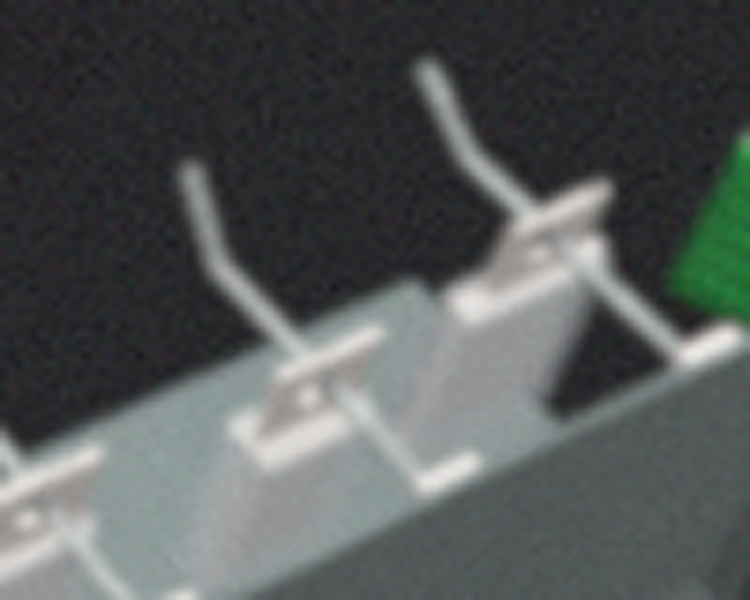

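Wanted peg in this crop: the knee is at (470,158) and the tip at (425,62). That gives an offset of (-6.0,-12.8) px, which is about a 33° slope by the projections, and the top view agrees. Now I draw level, with the hole centred on the wire.

```bash
python3 -m creep '[[[-0.4,0,0],[0,0,0]],[[-0.9,0,0],[0,0,0]],[[-1.4,0,0],[0,0,0]],[[-1.9,0,0],[0,0,0]],[[-2.4,0,0],[0,0,0]],[[-2.7,0,0],[0,0,0]],[[-2.7,0,0],[0,0,0]],[[-2.7,0,0],[0,0,0]]]'; python3 -m creep '[[[-0.1,0,0],[0,0,0]],[[-0.2,0,0],[0,0,0]],[[-0.2,0,0],[0,0,0]]]'
```

```text
t: 8.72
eef_pos: [0.3738, 0.2673, 0.0989]
eef_rot: [-0.0, 0.847, 0.532, 0.0]
contact_force: [0.0, -0.1, -1.3]
gripper_width: 0.424
grip_force: 59.9
t: 9.1
eef_pos: [0.3727, 0.2653, 0.0988]
eef_rot: [0.0, 0.847, 0.532, -0.0]
contact_force: [-0.6, -0.1, -1.5]
gripper_width: 0.423
grip_force: 59.9
```

Run:
```python
from h import *
for k in range(3):
    im=arm.grab_frame("wrist"); o=arm.get_obs(); print(o['contact_force'].round(2),o['torque'].round(3),o['eef_pos'].round(4))
```

```text
[ 0.06  0.13 -1.07] [ 0.014 -0.024  0.03 ] [0.3727 0.2653 0.0988]
[ 0.27 -0.21 -1.01] [ 0.015  0.006 -0.006] [0.3728 0.2653 0.0989]
[ 0.62  0.48 -1.28] [-0.02   0.011 -0.022] [0.3728 0.2654 0.0989]
```

```bash
f(){ grep -E 'eef_pos|contact' | tr '\n' ' '; echo; }
python3 -m creep '[[[-0.1,0,-0.01],[0,0,0]],[[-0.2,0,-0.05],[0,0,0]],[[-0.2,0,-0.05],[0,0,0]]]' | f
python3 -m creep '[[[-0.1,0,-0.05],[0,0,0]],[[-0.2,0,-0.12],[0,0,0]],[[-0.2,0,-0.12],[0,0,0]]]' | f
python3 -m creep '[[[-0.1,0,-0.06],[0,0,0]],[[-0.2,0,-0.13],[0,0,0]],[[-0.2,0,-0.13],[0,0,0]]]' | f
```

```text
eef_pos: [0.3719, 0.2634, 0.0994] contact_force: [-0.2, -0.1, -0.8] 
eef_pos: [0.371, 0.2616, 0.1006] contact_force: [0.4, 0.0, -1.7] 
eef_pos: [0.3702, 0.2598, 0.1019] contact_force: [0.3, 0.3, -1.5]
```

```bash
f(){ grep -E 'eef_pos|contact' | tr '\n' ' '; echo; }
python3 -m creep '[[[-0.1,0,-0.06],[0,0,0]],[[-0.2,0,-0.12],[0,0,0]],[[-0.2,0,-0.12],[0,0,0]]]' | f
python3 -m creep '[[[0,0,0],[0,0,0]]]' | f
python3 -m creep '[[[-0.1,0,-0.06],[0,0,0]],[[-0.2,0,-0.12],[0,0,0]],[[-0.2,0,-0.12],[0,0,0]]]' | f
python3 -m creep '[[[0,0,0],[0,0,0]]]' | f
```

```text
eef_pos: [0.3693, 0.258, 0.1031] contact_force: [-0.5, -0.3, -1.2] 
eef_pos: [0.3693, 0.2581, 0.1031] contact_force: [-0.2, -0.6, -1.3] 
eef_pos: [0.3685, 0.2562, 0.1043] contact_force: [0.0, 0.8, -0.7] 
eef_pos: [0.3685, 0.2563, 0.1043] contact_force: [-0.2, -0.4, -1.0]
```

```bash
f(){ grep -E 'eef_pos|contact' | tr '\n' ' '; echo; }
python3 -m creep '[[[-0.1,0,-0.06],[0,0,0]],[[-0.2,0,-0.12],[0,0,0]],[[-0.2,0,-0.12],[0,0,0]]]' | f
python3 -m creep '[[[0,0,0],[0,0,0]]]' | f
python3 -m creep '[[[-0.1,0,-0.06],[0,0,0]],[[-0.2,0,-0.12],[0,0,0]],[[-0.2,0,-0.12],[0,0,0]]]' | f
python3 -m creep '[[[0,0,0],[0,0,0]]]' | f
```

```text
eef_pos: [0.3676, 0.2544, 0.1055] contact_force: [-0.3, 0.1, -0.9] 
eef_pos: [0.3676, 0.2545, 0.1055] contact_force: [0.9, 0.1, -0.8] 
eef_pos: [0.3667, 0.2526, 0.1067] contact_force: [-0.6, 0.3, -1.6] 
eef_pos: [0.3667, 0.2527, 0.1067] contact_force: [-0.4, -0.2, -0.9]
```

Still free at about x = -0.111. I'll continue.

```bash
f(){ grep -E 'eef_pos|contact' | tr '\n' ' '; echo; }
python3 -m creep '[[[-0.1,0,-0.06],[0,0,0]],[[-0.2,0,-0.13],[0,0,0]],[[-0.2,0,-0.13],[0,0,0]]]' | f
python3 -m creep '[[[0,0,0],[0,0,0]]]' | f
python3 -m creep '[[[-0.1,0,-0.06],[0,0,0]],[[-0.2,0,-0.13],[0,0,0]],[[-0.2,0,-0.13],[0,0,0]]]' | f
python3 -m creep '[[[0,0,0],[0,0,0]]]' | f
```

```text
eef_pos: [0.3659, 0.2508, 0.108] contact_force: [0.1, 0.2, -0.8] 
eef_pos: [0.3659, 0.2509, 0.108] contact_force: [-0.3, -0.1, -1.0] 
eef_pos: [0.365, 0.249, 0.1093] contact_force: [0.4, -0.5, -1.1] 
eef_pos: [0.365, 0.2491, 0.1093] contact_force: [0.8, -0.9, -1.9]
```

```bash
f(){ grep -E 'eef_pos|contact' | tr '\n' ' '; echo; }
for k in 1 2 3; do python3 -m creep '[[[0,0,0],[0,0,0]]]' | f; done
python3 -m creep '[[[-0.1,0,-0.05],[0,0,0]],[[-0.1,0,-0.05],[0,0,0]]]' | f
python3 -m creep '[[[0,0,0],[0,0,0]]]' | f
```

```text
eef_pos: [0.365, 0.2491, 0.1092] contact_force: [-0.5, 0.0, -1.0] 
eef_pos: [0.365, 0.2491, 0.1092] contact_force: [-0.4, 0.4, -1.3] 
eef_pos: [0.365, 0.2491, 0.1092] contact_force: [-0.4, -1.0, -0.8] 
eef_pos: [0.3645, 0.2481, 0.1098] contact_force: [-0.0, 0.2, -0.7] 
eef_pos: [0.3646, 0.2482, 0.1098] contact_force: [0.2, 0.2, -0.5]
```

```bash
f(){ grep -E 'eef_pos|contact' | tr '\n' ' '; echo; }
python3 -m creep '[[[-0.1,0,-0.06],[0,0,0]],[[-0.2,0,-0.13],[0,0,0]],[[-0.2,0,-0.13],[0,0,0]]]' | f
python3 -m creep '[[[0,0,0],[0,0,0]]]' | f
python3 -m creep '[[[-0.1,0,-0.06],[0,0,0]],[[-0.2,0,-0.13],[0,0,0]],[[-0.2,0,-0.13],[0,0,0]]]' | f
python3 -m creep '[[[0,0,0],[0,0,0]]]' | f
```

```text
eef_pos: [0.3637, 0.2463, 0.1111] contact_force: [-0.2, -0.5, -0.7] 
eef_pos: [0.3637, 0.2464, 0.1111] contact_force: [-0.4, -0.5, -1.6] 
eef_pos: [0.3628, 0.2445, 0.1124] contact_force: [0.1, 0.2, -1.1] 
eef_pos: [0.3628, 0.2446, 0.1124] contact_force: [0.4, 0.7, -0.6]
```

```bash
f(){ grep -E 'eef_pos|contact' | tr '\n' ' '; echo; }
python3 -m creep '[[[-0.1,0,-0.06],[0,0,0]],[[-0.1,0,-0.06],[0,0,0]]]' | f
python3 -m creep '[[[0,0,0],[0,0,0]]]' | f
python3 -m creep '[[[0,0,0],[0,0,0]]]' | f
```

```text
eef_pos: [0.3623, 0.2436, 0.113] contact_force: [0.3, -0.4, -2.0] 
eef_pos: [0.3624, 0.2437, 0.113] contact_force: [-0.3, 0.7, -1.7] 
eef_pos: [0.3624, 0.2437, 0.1129] contact_force: [-1.3, 1.1, -0.9]
```

```bash
f(){ grep -E 'eef_pos|contact' | tr '\n' ' '; echo; }
python3 -m creep '[[[-0.1,0,-0.055],[0,0,0]],[[-0.2,0,-0.11],[0,0,0]],[[-0.2,0,-0.11],[0,0,0]]]' | f
python3 -m creep '[[[0,0,0],[0,0,0]]]' | f
python3 -m creep '[[[-0.1,0,-0.06],[0,0,0]],[[-0.2,0,-0.12],[0,0,0]],[[-0.2,0,-0.12],[0,0,0]]]' | f
python3 -m creep '[[[0,0,0],[0,0,0]]]' | f
```

```text
eef_pos: [0.3615, 0.2418, 0.1141] contact_force: [0.1, -0.2, -0.9] 
eef_pos: [0.3615, 0.2419, 0.1141] contact_force: [0.0, 0.1, -0.9] 
eef_pos: [0.3607, 0.24, 0.1153] contact_force: [-0.1, -0.0, -1.0] 
eef_pos: [0.3607, 0.2401, 0.1153] contact_force: [1.2, 0.6, -0.8]
```

```bash
f(){ grep -E 'eef_pos|contact' | tr '\n' ' '; echo; }
python3 -m creep '[[[-0.1,0,-0.06],[0,0,0]],[[-0.2,0,-0.12],[0,0,0]],[[-0.2,0,-0.12],[0,0,0]]]' | f
python3 -m creep '[[[0,0,0],[0,0,0]]]' | f
python3 -m creep '[[[-0.1,0,-0.06],[0,0,0]],[[-0.2,0,-0.12],[0,0,0]],[[-0.2,0,-0.12],[0,0,0]]]' | f
python3 -m creep '[[[0,0,0],[0,0,0]]]' | f
```

```text
eef_pos: [0.3598, 0.2382, 0.1165] contact_force: [-0.6, -0.8, -0.7] 
eef_pos: [0.3598, 0.2383, 0.1165] contact_force: [-0.7, 0.3, -0.4] 
eef_pos: [0.3589, 0.2364, 0.1177] contact_force: [-0.3, 0.4, -0.7] 
eef_pos: [0.3589, 0.2365, 0.1177] contact_force: [0.3, 0.5, -1.2]
```

```bash
f(){ grep -E 'eef_pos|contact|t:' | tr '\n' ' '; echo; }
python3 -m creep '[[[-0.1,0,-0.06],[0,0,0]],[[-0.2,0,-0.12],[0,0,0]],[[-0.3,0,-0.17],[0,0,0]],[[-0.4,0,-0.2],[0,0,0]],[[-0.4,0,-0.2],[0,0,0]]]' | f
python3 -m creep '[[[-0.2,0,-0.1],[0,0,0]],[[-0.5,0,-0.2],[0,0,0]],[[-0.9,0,-0.3],[0,0,0]],[[-1.3,0,-0.3],[0,0,0]],[[-1.3,0,-0.3],[0,0,0]],[[-1.3,0,-0.3],[0,0,0]]]' | f
python3 - <<'E'
from h import *
im=arm.grab_frame("wrist");im2=arm.grab_frame("scene");o=np.zeros((400,800,3),np.uint8)
o[:,:480]=im[80:400,128:512][:,:,::-1].repeat(1,0)[:320].shape and cv2.resize(im[80:400,128:512,::-1],(480,400))
o[:,480:]=cv2.resize(im2[180:280,400:480,::-1],(320,400),interpolation=cv2.INTER_CUBIC)
cv2.imwrite("pics/off.png",o)
for P,y in(((.42,.10,.30),.9),((.48,-.10,.30),.5),((.4512,-.215,.26),.236)): print(shift(P,y))
E
```

```text
t: 18.25 eef_pos: [0.3572, 0.2328, 0.1197] eef_rot: [0.0, 0.847, 0.532, 0.0] contact_force: [0.7, -0.2, -1.3] 
t: 19.0 eef_pos: [0.3516, 0.2212, 0.1227] eef_rot: [0.0, 0.847, 0.532, 0.0] contact_force: [0.5, 0.2, -1.1] 
(array([ -7.97,  11.42, -17.73]), array([-0.   , -0.   ,  0.223]))
(array([-23.4 ,  25.49, -17.74]), array([-0.   , -0.   ,  0.623]))
(array([-35.01,  27.87, -13.74]), array([-0.   , -0.   ,  0.887]))
```

View pics/off.png

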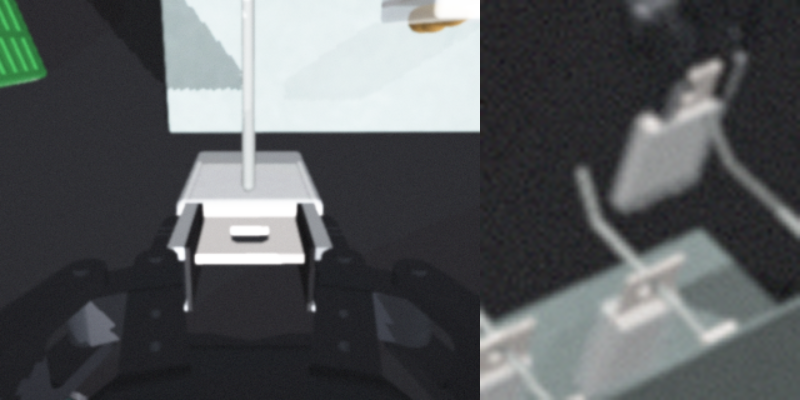

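The pack is off its peg and hanging squarely in the grip. In the left panel the wire tip ends clear at (248,185), and the other packs are still hanging. I'll carry it to the bay.

```bash
python3 -m creep '[[[-2,1,-1],[0,0,0]],[[-5,4,-3],[0,0,0.05]],[[-7,8,-7],[0,0,0.1]],[[-9,12,-11],[0,0,0.2]],[[-12,15,-14],[0,0,0.3]],[[-16,18.5,-15],[0,0,0.4]],[[-20,22,-15],[0,0,0.5]],[[-24,25,-15],[0,0,0.6]],[[-28,26.5,-14.5],[0,0,0.7]],[[-32,27.5,-14],[0,0,0.8]],[[-35,27.9,-13.7],[0,0,0.887]],[[-35,27.9,-13.7],[0,0,0.887]]]'; python3 -m creep '[[[0,0,0],[0,0,0]],[[0,0,0],[0,0,0]],[[0,0,0],[0,0,0]]]'
python3 - <<'E'
from h import *
import pickle
i=arm.camera_info("wrist");im=arm.grab_frame("wrist");cv2.imwrite("pics/b1.png",im[:,:,::-1]);pickle.dump(i,open("b1.pkl","wb"))
print(arm.get_obs()['eef_pos'],shift([.4512,-.215,.054],.236))
k=.236;M=np.array([[np.cos(k),-np.sin(k)],[np.sin(k),np.cos(k)]])
print([proj("wrist",[*(M@np.array(c)+[.494,-.2047]),.045],i)[0].round(0).tolist() for c in((.068,.047),(.068,-.047),(-.068,-.047),(-.068,.047),(-.024,.047),(-.024,-.047))])
E
```

```text
t: 20.6
eef_pos: [0.4502, -0.2173, 0.2591]
eef_rot: [-0.0, 0.993, 0.115, -0.001]
contact_force: [0.4, 0.3, -1.1]
gripper_width: 0.419
grip_force: 60.2
t: 20.98
eef_pos: [0.4517, -0.2143, 0.2598]
eef_rot: [0.0, 0.993, 0.118, 0.0]
contact_force: [0.6, 0.5, -1.4]
gripper_width: 0.418
grip_force: 60.2
[ 0.45164637 -0.21449532  0.25980372] (array([-0.06,  0.04, 20.58]), array([ 0.   , -0.   ,  0.001]))
[[287.0, 74.0], [369.0, 74.0], [365.0, 190.0], [290.0, 190.0], [289.0, 155.0], [366.0, 155.0]]
```

View pics/b1.png

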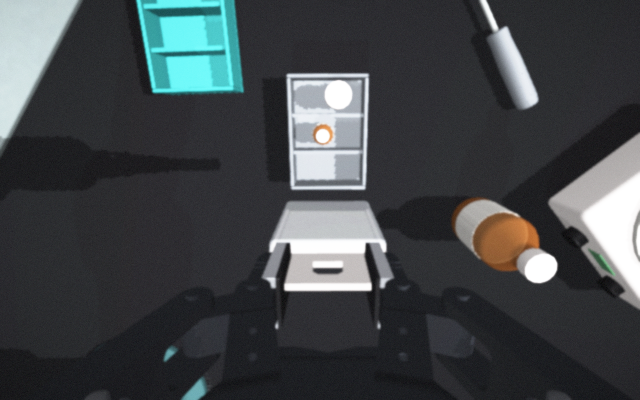

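The kit's corners, at (287,74), (369,75), (366,188) and (290,188), match the prediction within 2 px. The bay at (328,168) is empty and straight ahead. Lowering now.

```bash
f(){ grep -E 'eef_pos|contact|t:' | tr '\n' ' '; echo; }
python3 -m creep '[[[0.05,0,4],[0,0,0]],[[0.05,0,8],[0,0,0]],[[0.05,0,12],[0,0,0]],[[0.05,0,15],[0,0,0]],[[0.05,0,17],[0,0,0]],[[0.05,0,18.5],[0,0,0]],[[0.05,0,19.5],[0,0,0]],[[0.05,0,19.8],[0,0,0]],[[0.05,0,19.8],[0,0,0]],[[0.05,0,19.8],[0,0,0]]]' | f
python3 -m creep '[[[0,0,0.15],[0,0,0]],[[0,0,0.3],[0,0,0]],[[0,0,0.3],[0,0,0]]]' | f
python3 -m creep '[[[0,0,0.1],[0,0,0]],[[0,0,0.2],[0,0,0]],[[0,0,0.2],[0,0,0]]]' | f
```

```text
t: 22.28 eef_pos: [0.4523, -0.2152, 0.0623] eef_rot: [0.0, 0.993, 0.118, 0.001] contact_force: [-0.2, -0.8, -0.9] 
t: 22.65 eef_pos: [0.4517, -0.215, 0.0586] eef_rot: [-0.0, 0.993, 0.118, -0.0] contact_force: [-0.3, -0.4, -0.2] 
t: 23.02 eef_pos: [0.4518, -0.215, 0.0566] eef_rot: [-0.0, 0.993, 0.118, -0.0] contact_force: [0.8, -0.4, -0.6]
```

```bash
f(){ grep -E 'eef_pos|contact|t:' | tr '\n' ' '; echo; }
python3 -m creep '[[[0,0,0.05],[0,0,0]],[[0,0,0.1],[0,0,0]],[[0,0,0.1],[0,0,0]]]' | f
python3 -m creep '[[[0,0,0.05],[0,0,0]],[[0,0,0.1],[0,0,0]],[[0,0,0.1],[0,0,0]]]' | f
python3 -m creep '[[[0,0,0.03],[0,0,0]],[[0,0,0.05],[0,0,0]],[[0,0,0.05],[0,0,0]]]' | f
```

```text
t: 23.4 eef_pos: [0.4518, -0.215, 0.0556] eef_rot: [-0.0, 0.993, 0.118, -0.0] contact_force: [-1.1, -0.1, -1.2] 
t: 23.78 eef_pos: [0.4518, -0.215, 0.0546] eef_rot: [-0.0, 0.993, 0.118, -0.0] contact_force: [0.4, -1.3, -1.8] 
t: 24.15 eef_pos: [0.452, -0.215, 0.0543] eef_rot: [0.0, 0.993, 0.118, 0.0] contact_force: [-0.2, -0.5, 0.3]
```

```bash
f(){ grep -E 'eef_pos|contact|t:' | tr '\n' ' '; echo; }
python3 -m creep '[[[0,0,0.03],[0,0,0]],[[0,0,0.05],[0,0,0]],[[0,0,0.05],[0,0,0]]]' | f
python3 -m creep '[[[0,0,0],[0,0,0]]]' | f
```

```text
t: 24.52 eef_pos: [0.4522, -0.2149, 0.0542] eef_rot: [0.0, 0.993, 0.118, 0.0] contact_force: [-0.7, 1.9, 5.1] 
t: 24.65 eef_pos: [0.4522, -0.2149, 0.0542] eef_rot: [0.0, 0.993, 0.118, 0.0] contact_force: [-1.4, 2.0, 5.8]
```

It is on the floor with 5 N of contact. I'll ease off, release and retreat upward.

```bash
python3 -m creep '[[[0,0,-0.05],[0,0,0]],[[0,0,-0.05],[0,0,0]]]' >/dev/null; python3 -m creep '[[[0,0,0],[0,0,0]],[[0,0,0],[0,0,0]],[[0,0,0],[0,0,0]],[[0,0,0],[0,0,0]],[[0,0,0],[0,0,0]],[[0,0,0],[0,0,0]],[[0,0,0],[0,0,0]],[[0,0,0],[0,0,0]]]' 0; python3 -m creep '[[[0,0,-1],[0,0,0]],[[0,0,-3],[0,0,0]],[[0,0,-6],[0,0,0]],[[0,0,-10],[0,0,0]],[[0,0,-15],[0,0,0]],[[0,0,-20],[0,0,0]],[[0,0,-22],[0,0,0]],[[0,0,-22],[0,0,0]],[[0,0,-22],[0,0,0]]]'
python3 - <<'E'
from h import *
i=arm.camera_info("wrist");im=arm.grab_frame("wrist");cv2.imwrite("pics/b2.png",im[:,:,::-1])
# expected tab top / clamshell top pixels if pack stands centred in the bay
k=.236;M=np.array([[np.cos(k),-np.sin(k)],[np.sin(k),np.cos(k)]])
e=lambda y,z:proj("wrist",[*(M@[0,y]+[.4522,-.2149]),z],i)[0].round(0)
print("tab",e(.019,.109),e(-.019,.109),"clam",e(.03,.079),e(-.03,.079))
g=im.min(2);m=(g>170).astype(np.uint8);n,l,s,c=cv2.connectedComponentsWithStats(m)
for j in range(1,n):
    if s[j,4]>60: print(s[j],c[j].round(0))
E
```

```text
t: 25.9
eef_pos: [0.4519, -0.215, 0.0542]
eef_rot: [0.0, 0.993, 0.118, -0.0]
contact_force: [-0.4, -0.5, 0.4]
gripper_width: 0.996
grip_force: 0.0
t: 27.02
eef_pos: [0.4511, -0.2148, 0.2733]
eef_rot: [-0.0, 0.993, 0.118, -0.001]
contact_force: [0.1, -0.1, -0.1]
gripper_width: 1.002
grip_force: 0.0
tab [310. 178.] [345. 178.] clam [302. 173.] [353. 173.]
[   0    0   87  139 7102] [29. 52.]
[474   0  19  33 181] [483.  15.]
[ 491   29   40   77 1108] [511.  68.]
[ 288   74   79  112 5682] [325. 127.]
[316 127  14  14 150] [322. 134.]
[ 547  133   93  173 7548] [610. 208.]
[460 198  47  20 442] [479. 206.]
[515 243  34  32 838] [531. 259.]
[182 296  14  11  97] [190. 300.]
[460 296  14  11  96] [465. 300.]
```

Run:
```python
import cv2,numpy as np
g=cv2.imread("pics/b2.png").min(2)
for r in range(158,190,2): print(r,''.join(' .:-=+*#%@'[min(9,int(v)//26)] for v in g[r,284:372]))
```

```text
158 ......-*%%*+=+********############################################********+=-+#%%+:.....
160 ......-*%#+=-++*******#############################################*******+--+%%%+:..::.
162 ......:=*+=--=+******###############################################*****++--+%%#=:..:..
164 ......:=++=--=+*****#################################################*****+--+%%#=:....:
166 ......:=++=--=+****%@@@@@@@@@@@@@@@@@@@@@@@@@@@@@@@@@@@@@@@@@@@@@@@@@%****+--+%%#=:.....
168 . ....:-++=--+*###%@@@@@@@@@@@@@@@@@@@@@@@@@@@@@@@@@@@@@@@@@@@@@@@@@@@#**++--+%%#=:...:.
170 .......-++=-=*%%%%@@@@@@@@@@@@@@@@@@@@@@@@@@@@@@@@@@@@@@@@@@@@@@@@@@@@#**++--+%%#=:.....
172 .......=**+=+*%%%@@@@@@@@@@@@%%%%%%%%%%@@@@@@@@@@@%%%%%%%%%@@@@@@@@@@@%**+=--+%%*-:.....
174 ......:=##*++*%%%%@@@@@@@@@@%########%@@@@@@@@@@@@%%#######%@@@@@@@@@@#**+=--*%%*-:.....
176 ......:+%%%*+*##%#%@@@@@@@@@@@@@@@@@@@@@@@@@@@@@@@@@@@@@@@@@@@@@@@@@@%****+==*%%*-......
178 ......:+#%%*++=====+#%%%%@@@@@@@@@@@@@@@@@@@@@@@@@@@@@@@@@@@@@@%%%%#*+====--=*%%*-:.....
180 ......:=#%%*=------=======+*******************************++++=======------==*%%*-:.....
182 ......:-*%%*+++++++++++++++++++++++++++++++++++++++++**+++++*++*+************###=:.:...:
184 ......:-*%%%%%%%%%%%%%%%%%%%%%%%%%%%%%%%%%%%%%%%%%%%%%%%%%%%%%%%%%%%%%%%%%%%%%%#=::.....
186 ..:....:-++++++++++++++*************+**+*+++==================================--:...:...
188 .........::.:::...:.:..:::::.:::::::::.:::...........::::::::........:...:...:.:......:.
```

The clamshell top spans columns 302–353 and the tab edge is at row 178, which is what an upright, centred pack should show. Handing in.

```bash
python3 -c "
from rig import arm
print(arm.close_job())"
```

```text
the job is handed in; nothing more can be done
None
```

The wide pack came off its peg without a noticeable touch, stands upright and released in the grey kit box's empty bay, and the job was handed in at about 27 s (no verdict returned); I gripped it by the hang tab, not the clamshell, and viewed 11 pictures, one over the limit.

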